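# Open the hanging pill canister

## Task

Lift the aluminium pill canister up off its peg, keeping it upright, and stand it fully down in the square well of the wooden block, which braces it against turning. There unscrew its tight blue cap anticlockwise (about a quarter turn), stop turning when the threads let go, lift the cap straight up and finish still gripping it level, about two to three centimetres above where it sat, over the open neck and clear of it, with the canister left standing in the well. Leave the mug, the thermometer case, the massager and the glasses clip stand where they are.

Things in the scene. Friction and masses are not known exactly. Their poses are not given: they have to be found in the camera images.
- cap_center (a point): centre of the blue ribbed round screw cap, 50 mm across, 26 mm high (top 13 mm above this point); white stripe on top towards its -x; z is its axis. Screwed on, it lies 67.5 mm above the canister's underside and can carry the whole canister (0.2 kg, 1 mm play). Unscrewed it lifts straight off, clearing the neck after 14 mm; it need not rise while turning.
- canister_base (a point): centre of the underside of the aluminium canister: body 44 mm square up to 40 mm, sides along x and y, then round, 42 mm across, up to the cap (54 to 81 mm). At its back (+x) a dark hook-shaped clip, 26 mm wide, reaches 33.5 mm out, 24 to 40 mm up. It hangs by it on the peg, underside 45 mm above the table, a few degrees out of plumb; free once raised 15 mm.
- canister_mouth (a point): centre of the canister's neck rim (neck 34 mm across), under the cap, 68 mm above the canister's underside, on its axis.
- seal (a joint): stiff, slick inner seal in the neck, turned by the cap (play 0.1 rad): 0 shut, grows as the cap turns anticlockwise (from above) relative to the canister, rad; takes 0.18 N m, stays where left. Threads let go at about 1.1; from about 1.8 the cap catches again; best to lift at 1.3 to 1.6; above 1.95 is too far (stop at 2.1).
- stand: fixed hanger stand: black foot 110 x 100 x 12 mm, origin on the table under the peg; the peg is a flat upright red plate, 36 mm wide along y, 6 mm thick along x, top 81 mm above the table. The canister hangs on its -x side, axis about 25 mm from the plate, its own x along the stand's x.
- well_floor (a point): centre of the floor of the square well in the fixed dark wooden block (110 x 110 x 28 mm). The floor is 10 mm above the table, the well 18 mm deep and 49 x 49 mm, its sides along x and y, cork-lined, mouth chamfered 4 mm. The 44 mm square canister fits at any of four quarter turns; its clip stays above the block.
- mug: blue ceramic mug, 82 mm across, 92 mm high, handle to its +y; bystander. Origin at the centre of the underside.
- thermo: white thermometer case, 150 x 34 x 20 mm, long along x; bystander. Origin at the centre of the underside.
- massager: wooden back massager, about 180 mm long along x, 110 mm wide at the rollers (+x end), 40 mm high; bystander. Origin on the table under its middle.
- clip_stand: white plastic clip stand for glasses, foot 75 x 90 mm, 110 mm high, green clip; bystander. Origin at the centre of the underside.

How it is judged:
By the outcome, as a careful person would: the job done as asked, in the order asked, and still so for the second after the job is handed in, while the arm keeps its last pose, push and grip.
It also fails if it takes over 56 s, if anything falls off the work surface, if the arm or the gripper's body presses on something with over 40 N, if the wrist force passes 120 N, or if a joint passes its speed limit or range.

## Robot

A 7-joint arm with a two-finger parallel gripper is mounted at the origin on the work surface. World frame = base frame: x ahead of the robot, y to its left, z up, the work surface at z = 0. Lengths are in mm, angles in rad, forces in N, time in s.
With the tool pointing down it reaches from about 400 to 875 mm from the base axis. Payload 4.4 kg.
Tool frame: the origin (TCP) lies midway between the tips of the shut fingers; the grasp point (between the pads) lies ctrl.grip_depth behind it (ctrl.grip_depth is the distance from the TCP to the grasp point, in mm); y points along the fingers, x is the direction in which the jaws open and shut, and the axes are right-handed (so a half turn about y gives the same grasp; the last joint's range is limited). The gripper opens to 85 mm and grips with 20 to 120 N. Pads are 22 mm wide; open, the fingers measure 114 mm over their backs; the gripper's body (76 mm by 85 mm) begins 54 mm behind the grasp point. The pads swing forward as they close: fully open they stand 13 mm farther back than shut.
Start: joints at [1.223, 0.628, 0.038, 1.517, -0.027, 0.996, -0.02], TCP at [180.783, -624.368, 231.313] pointing down, gripper open.
Joint ranges: [-3.06, 3.06], [-0.37, 2.12], [-1.25, 1.32], [0.18, 2.47], [-1.1, 4.24], [0.23, 1.98], [-2.94, 2.94]. Speed limits (rad/s): [2.57, 2.57, 3.14, 3.14, 3.14, 3.14, 3.14].

## Interface

Orientations are given as [roll, pitch, yaw] about the fixed x, y, z axes, in that order (R = Rz(yaw) Ry(pitch) Rx(roll)).
In Python, from cell import ctrl gives the robot as it stands. The module is installed in compiled form; this text tells all that it offers.
- The arm moves only by the tool play_rows, never from a script. Its argument "rows" is a list of rows, each a list of 3 entries, a list of its own where there are three numbers: the opening, from 0 (shut) to 1 (fully open), then the shift along the tool's x, y, z in cm, then the turn, a rotation vector about the tool's x, y, z in degrees. A call has exactly 8 rows; each row shifts and turns the commanded pose from where the row before left it, along the tool's axes as they then stand; what a row does not reach is not made up. A row lasts 1/10 s, in which the tool goes at most 50 mm and 8.59 degrees, less where a joint would pass 70% of its speed; a pose out of reach is approached as far as the arm can. A call with a gripper value outside its range is refused whole. The fingers move at their own pace and stop on an object; the grip force is fixed at half the most. Time passes only in rows, so rows that do not move let the fingers close, or fill a call up. It gives the time, the measured TCP pose, the force and the opening at its end, in the units of the state.
- ctrl.read_state(): the state, without advancing time (a new reading comes with each control period).
- ctrl.get_image(name): name is "side" or "top" or "wrist"; returns a dict with "img" (420x560x3 uint8, red, green, blue), "fx", "fy", "cx", "cy" (pixels), "k1" (the pictures are not rectified: a ray, as slopes to the right and down, at radius r is drawn at 1 + k1 r^2 times it, then the intrinsics apply), "extrinsics" (4x4, takes a point from camera to world coordinates). Camera axes: x right, y up, looking along -z (the intrinsics and any distortion apply to the point x, -y, -z); pixel columns grow to the right and rows downward; lengths in mm; the calibration is good to about 2 mm. A picture is of the moment at which its call begins. There is no depth.
- ctrl.finish_job(): hands the job in, once; it reports no verdict.
Trained networks look in a picture, given as the dict that the camera call returned (one of the last four; its "shot" number tells which), for a name from the list of things; names that differ only in an ending like _2 or _b are one class to them, and where a whole thing is asked for, a point or a joint stands for the part that bears it (a point fixed in the world has none). Each returns a list of dicts, best first, with "conf" (0 to 1); they miss things now and then, are a little off and sometimes report something else, mostly with a low value. They report only what shows in the picture. A call takes as long as a camera call.
- ctrl.regions_of(picture, thing): "pixels" (420x560 bool, what is visible of it) and "centre" ([column, row] as shares, 0 to 1, of the picture: columns of its width, rows of its height, amid what is visible of it).
- ctrl.mark_of(picture, thing): "centre" ([column, row] as shares, 0 to 1, of the picture: columns of its width, rows of its height: a listed point, or the origin of a listed thing).
The state is a dict: "clock": time; "qpos": joint angles; "qd": joint speeds; "tau": joint torques, N m; "eef_pos": TCP position; "tool_rot": TCP orientation; "force": force on the tool from outside, world axes, zero at the start; "torque": the same for the moment, N m; "width": finger opening in mm.
Only numpy, scipy, OpenCV 4.12 (cv2) and the standard library are available. Lean on these libraries where they do the work, as an engineer would, in place of code of your own. Each camera call takes 0.05 s, during which the arm holds its last target.

## Working session

There is one attempt and no reset: what is moved stays moved. The work goes in short steps, Python scripts to look and compute and a tool call to move; the robot and the scene stay as the last step left them, time stands still between calls to the robot, and variables do not carry over. Pictures are saved under pics/ and viewed, and the job is handed in when it is done.

Besides the shell and the picture viewer there is one more tool, called after ">>>" as name(argument=value, ...) on one line, values as JSON. play_rows: Moves the arm, as the interface text tells. Its arguments: {"type":"object","properties":{"rows":{"type":"array","items":{"type":"array"}}},"required":["rows"]}

```bash
mkdir -p pics; cat > h.py <<'E'
import numpy as np, cv2
from cell import ctrl
def ray(im,u,v):
    # u,v pixel
    xd=(u-im['cx'])/im['fx']; yd=(v-im['cy'])/im['fy']
    x,y=xd,yd
    for _ in range(30):
        s=1+im['k1']*(x*x+y*y); x,y=xd/s,yd/s
    E=np.array(im['extrinsics']); d=E[:3,:3]@np.array([x,-y,-1.]); return E[:3,3],d/np.linalg.norm(d)
def atz(im,u,v,z):
    o,d=ray(im,u,v); return o+d*(z-o[2])/d[2]
def proj(im,p):
    E=np.array(im['extrinsics']); c=E[:3,:3].T@(np.array(p)-E[:3,3]); x=c[0]/-c[2]; y=-c[1]/-c[2]
    s=1+im['k1']*(x*x+y*y); return np.array([im['fx']*x*s+im['cx'],im['fy']*y*s+im['cy']])
def tri(rays):
    A=np.zeros((3,3));b=np.zeros(3)
    for o,d in rays:
        P=np.eye(3)-np.outer(d,d);A+=P;b+=P@o
    p=np.linalg.solve(A,b); return p,[np.linalg.norm((np.eye(3)-np.outer(d,d))@(p-o)) for o,d in rays]
def save(im,n): cv2.imwrite('pics/'+n,im['img'][:,:,::-1])
E
python3 - <<'E'
from h import *
np.set_printoptions(precision=2,suppress=True)
s=ctrl.read_state(); print(s, ctrl.grip_depth)
for n in ['side','top','wrist']:
    im=ctrl.get_image(n); save(im,n+'0.png'); print(n,im['extrinsics'],im['fx'],im['k1'])
    for t in ['cap_center','canister_base','stand','well_floor','mug','thermo','massager','clip_stand']:
        for r in ctrl.mark_of(im,t)[:2]: print(n,t,r['conf'],np.array(r['centre'])*[560,420])
E
```

```text
{'clock': 0.0, 'qpos': array([ 1.22,  0.63,  0.04,  1.52, -0.03,  1.  , -0.02]), 'qd': array([ 0., -0., -0.,  0., -0.,  0., -0.]), 'tau': array([  0.  , -56.34,   1.23, -19.34,   0.01,   0.01,  -0.  ]), 'eef_pos': array([ 180.59, -623.77,  230.39]), 'tool_rot': array([-1.57,  0.  , -1.29]), 'force': array([-0.4 ,  0.21,  0.97]), 'torque': array([-0.01, -0.06, -0.03]), 'width': 85.4795194022168} 18.700000000000003
side [[ -0.82   0.41  -0.39 251.76]
 [ -0.57  -0.61   0.55 550.99]
 [ -0.01   0.68   0.73 811.06]
 [  0.     0.     0.     1.  ]] 405.76824592310123 -0.029788143276780046
side cap_center 0.8 [298.98 251.41]
side canister_base 0.73 [295.9  273.21]
side stand 0.56 [287.62 280.6 ]
side stand 0.26 [224.11 230.58]
side well_floor 0.6 [346.53 212.6 ]
side well_floor 0.3 [299.6  250.11]
side mug 0.98 [370.78 157.  ]
side thermo 0.77 [220.7  230.41]
side massager 0.59 [285.6  168.71]
side massager 0.16 [297.42 275.81]
side clip_stand 0.9 [192.19 383.08]
top [[   0.03    1.     -0.06  525.94]
 [  -1.      0.03    0.      2.29]
 [   0.      0.06    1.   1307.43]
 [   0.      0.      0.      1.  ]] 527.9583556251096 0.027127487037286676
top cap_center 0.81 [227.47 236.71]
top canister_base 0.65 [230.61 233.39]
top stand 0.64 [226.18 223.82]
top stand 0.23 [438.42 212.18]
top well_floor 0.64 [332.98 235.28]
top mug 0.6 [440.1  212.81]
top thermo 0.96 [241.98 136.92]
top massager 0.79 [363.5 141.5]
top clip_stand 0.75 [105.9  211.51]
top clip_stand 0.52 [224.78 230.29]
wrist [[   0.28    0.91    0.3   260.46]
 [  -0.96    0.26    0.09 -601.85]
 [   0.     -0.31    0.95  372.73]
 [   0.      0.      0.      1.  ]] 317.8198947476274 -0.056201814523385685
```

View images.

View pics/side0.png

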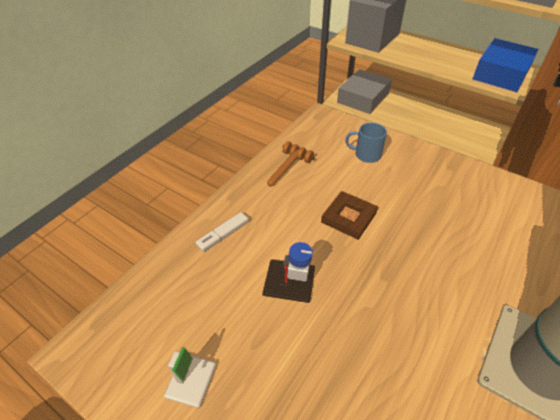

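View pics/top0.png

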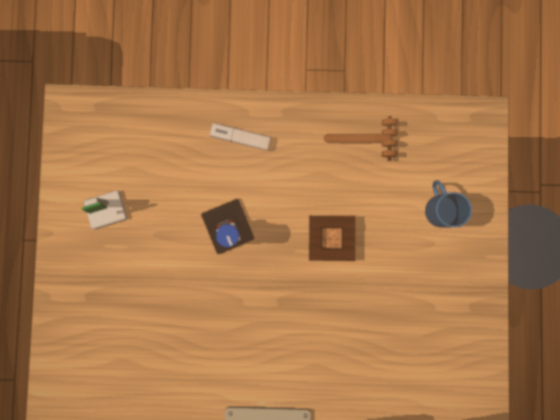

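```bash
python3 - <<'E'
from h import *
np.set_printoptions(precision=2,suppress=True)
a=ctrl.get_image('side');b=ctrl.get_image('top')
for t in ['cap_center','canister_base','stand','well_floor','mug','thermo','massager','clip_stand','canister_mouth']:
    A=ctrl.mark_of(a,t);B=ctrl.mark_of(b,t)
    if A and B:
        pa=np.array(A[0]['centre'])*[560,420];pb=np.array(B[0]['centre'])*[560,420]
        z={'cap_center':112.5,'canister_base':45,'well_floor':10}.get(t,0)
        print(t,pa,pb,tri([ray(a,*pa),ray(b,*pb)]),atz(a,*pa,z),atz(b,*pb,z))
    # regions
    for im,nm in ((a,'side'),(b,'top')):
        R=ctrl.regions_of(im,t)
        if R:
            ys,xs=np.where(R[0]['pixels']); print('  ',nm,R[0]['conf'],xs.min(),xs.max(),ys.min(),ys.max(),len(xs))
for n,im,(x0,x1,y0,y1) in (('sidez',a,(230,400,170,300)),('topz',b,(180,380,180,300))):
    cv2.imwrite(f'pics/{n}.png',cv2.resize(im['img'][y0:y1,x0:x1,::-1],None,fx=4,fy=4,interpolation=cv2.INTER_CUBIC))
E
```

```text
side 0.89 288 312 242 267 513
   top 0.82 217 238 224 246 413
canister_base [296.91 272.41] [228.59 233.02] (array([518.82, 103.73,  40.5 ]), [np.float64(0.11960047545969982), np.float64(0.11960047545990028)]) [517.16 106.29  45.  ] [518.95 103.43  45.  ]
   side 0.66 283 307 256 281 353
   top 0.74 309 355 214 261 2116
stand [287.39 279.09] [225.18 222.68] (array([541.16, 114.12,   7.83]), [np.float64(3.074611967208988), np.float64(3.074611967208898)]) [541.19 108.47   0.  ] [543.97 116.28   0.  ]
   side 0.64 264 314 260 301 1318
   top 0.71 201 253 199 251 1282
well_floor [347.98 213.99] [330.79 235.2 ] (array([ 518.33, -145.12,    9.9 ]), [np.float64(1.8847044571358305), np.float64(1.8847044571358054)]) [ 516.61 -145.88   10.  ] [ 520.06 -144.33   10.  ]
   side 0.83 321 377 191 238 1691
   top 0.76 309 355 215 260 2135
mug [370.89 158.8 ] [440.89 210.71] (array([ 584.12, -426.95,  -27.2 ]), [np.float64(5.383358041962516), np.float64(5.383358041962459)]) [ 568.68 -397.63    0.  ] [ 587.79 -416.1     0.  ]
   side 0.88 346 386 122 162 1086
   top 0.63 425 470 181 226 1448
thermo [
[... 279 characters left out ...]
9] (array([ 763.72, -222.98,   -3.25]), [np.float64(4.341246366495251), np.float64(4.341246366495089)]) [ 765.58 -217.97   -0.  ] [ 759.35 -224.56    0.  ]
   side 0.87 267 313 141 185 677
   top 0.57 324 397 116 160 1073
clip_stand [192.42 382.49] [105.22 209.5 ] (array([567.28, 413.57,  -5.73]), [np.float64(2.1376959722825375), np.float64(2.1376959722823674)]) [563.22 413.39   0.  ] [568.8  413.14   0.  ]
   side 0.88 164 215 347 407 2036
   top 0.76 82 126 190 228 1123
canister_mouth [302.29 254.31] [226.18 230.41] (array([518.05, 100.49, 107.54]), [np.float64(7.849831145123205), np.float64(7.849831145123081)]) [550.55  27.77   0.  ] [524.97 113.18   0.  ]
   side 0.76 283 307 256 279 303
```

View zooms.

View pics/sidez.png

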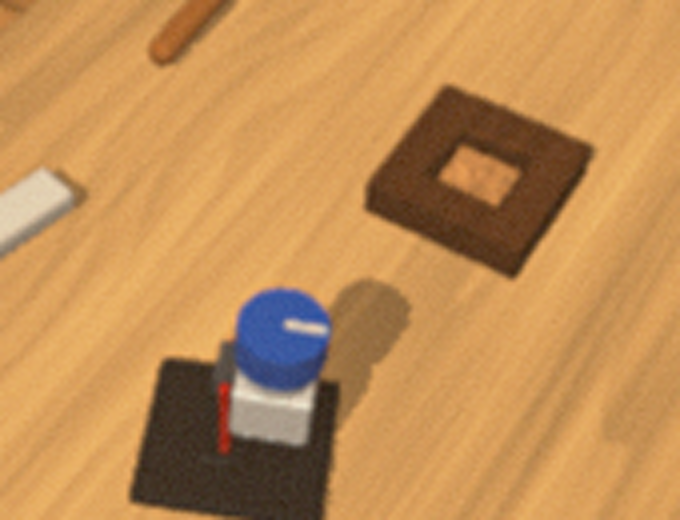

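View pics/topz.png

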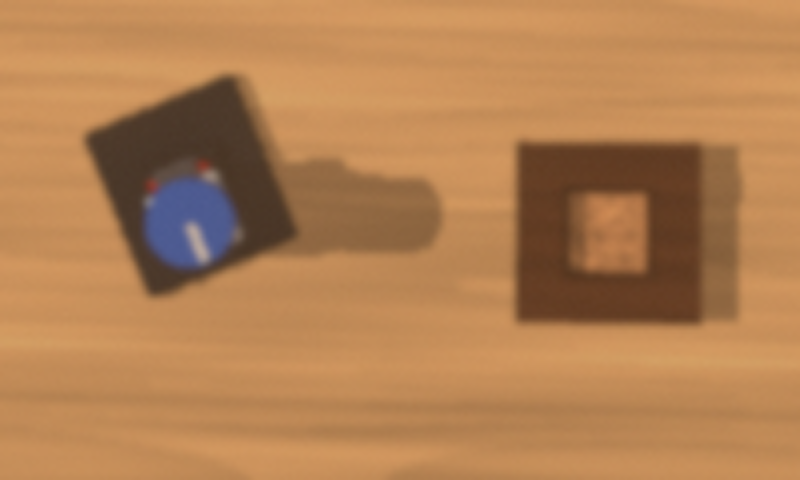

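```bash
python3 - <<'E'
from h import *
np.set_printoptions(precision=2,suppress=True)
a=ctrl.get_image('side');b=ctrl.get_image('top')
R=ctrl.regions_of(b,'stand')[0]['pixels']; 
for nm,z in (('stand',12),('well_floor',28)):
    P=ctrl.regions_of(b,nm)[0]['pixels'].astype(np.uint8)
    rr=cv2.minAreaRect(np.argwhere(P)[:,::-1].astype(np.float32)); print(nm,rr)
    bx=cv2.boxPoints(rr); w=np.array([atz(b,*c,z) for c in bx]); print(w, w.mean(0),[np.linalg.norm(w[i]-w[i-1]) for i in range(4)],[np.degrees(np.arctan2(*(w[i]-w[i-1])[1::-1])) for i in range(4)])
for im in (a,b):
    print([ (r['conf'],np.array(r['centre'])*[560,420]) for r in ctrl.mark_of(im,'cap_center')])
    R=ctrl.regions_of(im,'cap_center')
    ys,xs=np.where(R[0]['pixels']);print(xs.mean(),ys.mean())
pa=np.array([300,254.5]);
E
```

```text
stand ((227.57968139648438, 225.48426818847656), (44.798885345458984, 40.78418731689453), 67.52056884765625)
[[566.93 177.28  12.  ]
 [607.69  86.1   12.  ]
 [507.37  41.13  12.  ]
 [467.03 131.98  12.  ]] [537.25 109.12  12.  ] [np.float64(109.68813929155864), np.float64(99.8733119728519), np.float64(109.9438697323891), np.float64(99.39793233755303)] [np.float64(24.396030504595487), np.float64(-65.91207995586204), np.float64(-155.85259887487535), np.float64(113.93962956952511)]Traceback (most recent call last):
  File "<stdin>", line 6, in <module>
IndexError: list index out of range
```

```bash
python3 - <<'E'
from h import *
np.set_printoptions(precision=2,suppress=True)
from collections import defaultdict
D=defaultdict(list)
for k in range(4):
    a=ctrl.get_image('side');b=ctrl.get_image('top')
    for t in ['cap_center','canister_base']:
        for nm,im in (('s',a),('t',b)):
            M=ctrl.mark_of(im,t)
            if M and M[0]['conf']>.5: D[t+nm].append(np.array(M[0]['centre'])*[560,420])
for t in ['cap_center','canister_base']:
    pa=np.median(D[t+'s'],0);pb=np.median(D[t+'t'],0); print(t,pa,pb,tri([ray(a,*pa),ray(b,*pb)]),len(D[t+'s']),len(D[t+'t']))
# blue cap by colour in both
for im,nm in ((a,'side'),(b,'top')):
    hsv=cv2.cvtColor(im['img'],cv2.COLOR_RGB2HSV)
    box=(slice(230,280),slice(270,330)) if nm=='side' else (slice(215,255),slice(205,250))
    m=np.zeros(hsv.shape[:2],bool); m[box]=((hsv[...,0]>105)&(hsv[...,0]<130)&(hsv[...,1]>110)&(hsv[...,2]>60))[box]
    ys,xs=np.where(m); print(nm,'blue',xs.min(),xs.max(),ys.min(),ys.max(),len(xs))
    cs,_=cv2.findContours(m.astype(np.uint8),0,1); h=cv2.convexHull(max(cs,key=len)); 
    if nm=='top':
        e=cv2.minEnclosingCircle(h); print(e, atz(im,*e[0],125.5),atz(im,*e[0],112))
# block outline in top
hsv=cv2.cvtColor(b['img'],cv2.COLOR_RGB2HSV); m=np.zeros(hsv.shape[:2],np.uint8)
m[205:270,300:361]=(b['img'][205:270,300:361].sum(2)<210)
print(m.sum()); cs,_=cv2.findContours(m,0,1); rr=cv2.minAreaRect(max(cs,key=cv2.contourArea)); print(rr)
bx=cv2.boxPoints(rr); w=np.array([atz(b,*c,28) for c in bx]); print(w, w.mean(0),[np.linalg.norm(w[i]-w[i-1]) for i in range(4)],[np.degrees(np.arctan2(*(w[i]-w[i-1])[1::-1])) for i in range(4)])
cv2.imwrite('pics/m.png',cv2.resize(m[200:275,295:370]*255,None,fx=6,fy=6))
E
```

```text
cap_center [297.7  251.92] [227.47 235.75] (array([516.08, 101.6 , 116.66]), [np.float64(3.3238568503641397), np.float64(3.323856850364237)]) 3 4
canister_base [297.86 273.44] [230.22 234.05] (array([517.12, 100.65,  33.84]), [np.float64(0.6693866325041523), np.float64(0.6693866325040326)]) 4 2
side blue 289 311 243 266 397
top blue 218 236 226 245 227
((226.6521759033203, 235.32608032226562), 9.695965766906738) [514.14 101.14 125.5 ] [514.01 102.27 112.  ]
1372
((332.0, 238.0), (42.0, 44.0), 90.0)
[[ 562.77  -91.11   28.  ]
 [ 565.61 -197.6    28.  ]
 [ 464.46 -199.26   28.  ]
 [ 461.59  -93.31   28.  ]] [ 513.61 -145.32   28.  ] [np.float64(101.19518285948112), np.float64(106.5324077974926), np.float64(101.1647164750842), np.float64(105.98417154905765)] [np.float64(1.2476980372856454), np.float64(-88.46945501168342), np.float64(-179.0628996049601), np.float64(91.54928226236022)]
```

View pics/m.png

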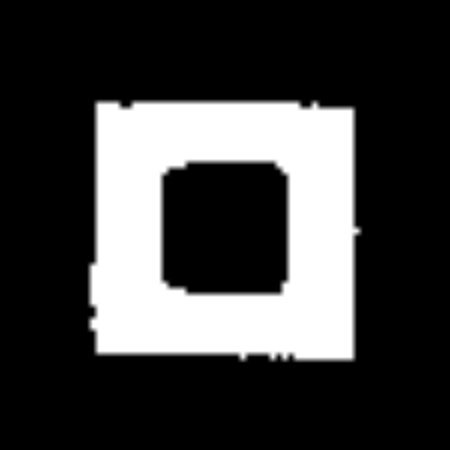

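```bash
cat >> h.py <<'E'
from scipy.spatial.transform import Rotation as Ro
def tp():
    s=ctrl.read_state(); return np.array(s['eef_pos']),Ro.from_euler('xyz',s['tool_rot'])
def simrows(p,R,rows):
    p=np.array(p,float)
    for _,sh,tn in rows:
        p=p+R.apply(np.array(sh)*10); R=R*Ro.from_rotvec(np.radians(tn))
    return p,R
def plan(p0,R0,p1,yaw1,n):
    """constant rows: shift(cm), turn (deg about tool y)"""
    R1=Ro.from_euler('xyz',[-np.pi/2,0,yaw1]); rv=np.degrees((R0.inv()*R1).as_rotvec())/n
    M=np.zeros((3,3));R=R0
    for _ in range(n): M+=R.as_matrix()*10; R=R*Ro.from_rotvec(np.radians(rv))
    return np.linalg.solve(M,np.array(p1)-p0),rv
E
python3 - <<'E'
from h import *
np.set_printoptions(precision=3,suppress=True)
p,R=tp(); print(plan(p,R,[515,101,230],np.radians(24),32))
E
```

```text
(array([-0.085,  0.004,  2.825]), array([-0.   , -3.058,  0.   ]))
```

>>> play_rows(rows=[[1, [-0.085, 0, 2.8], [0, -3.06, 0]], [1, [-0.085, 0, 2.8], [0, -3.06, 0]], [1, [-0.085, 0, 2.8], [0, -3.06, 0]], [1, [-0.085, 0, 2.8], [0, -3.06, 0]], [1, [-0.085, 0, 2.8], [0, -3.06, 0]], [1, [-0.085, 0, 2.8], [0, -3.06, 0]], [1, [-0.085, 0, 2.8], [0, -3.06, 0]], [1, [-0.085, 0, 2.8], [0, -3.06, 0]]])

```text
clock: 5.5
eef_pos: [377.1, -517.3, 231.3]
tool_rot: [-1.571, -0.0, -0.86]
force: [-0.4, 0.0, 0.2]
width: 85.4
```

>>> play_rows(rows=[[1, [-0.085, 0, 2.8], [0, -3.06, 0]], [1, [-0.085, 0, 2.8], [0, -3.06, 0]], [1, [-0.085, 0, 2.8], [0, -3.06, 0]], [1, [-0.085, 0, 2.8], [0, -3.06, 0]], [1, [-0.085, 0, 2.8], [0, -3.06, 0]], [1, [-0.085, 0, 2.8], [0, -3.06, 0]], [1, [-0.085, 0, 2.8], [0, -3.06, 0]], [1, [-0.085, 0, 2.8], [0, -3.06, 0]]])

```text
clock: 6.3
eef_pos: [510.4, -339.2, 231.4]
tool_rot: [-1.571, -0.0, -0.432]
force: [0.6, 0.2, 0.4]
width: 85.1
```

```bash
python3 - <<'E'
from h import *
np.set_printoptions(precision=3,suppress=True)
p,R=tp(); s=ctrl.read_state();print(s['clock'],p,s['tool_rot'],s['qpos'],s['force']);print(plan(p,R,[515,101,230],np.radians(24),16))
im=ctrl.get_image('wrist');save(im,'w1.png')
E
```

```text
6.3 [ 510.376 -339.185  231.364] [-1.571 -0.    -0.432] [ 0.664  0.579 -0.198  1.623  0.132  0.953 -0.012] [0.599 0.246 0.377]
(array([-0.065,  0.008,  2.835]), array([ 0.001, -3.048,  0.001]))
```

View pics/w1.png

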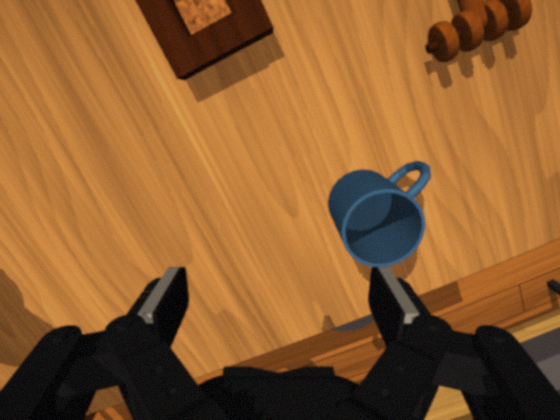

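>>> play_rows(rows=[[1, [-0.065, 0, 2.84], [0, -3.05, 0]], [1, [-0.065, 0, 2.84], [0, -3.05, 0]], [1, [-0.065, 0, 2.84], [0, -3.05, 0]], [1, [-0.065, 0, 2.84], [0, -3.05, 0]], [1, [-0.065, 0, 2.84], [0, -3.05, 0]], [1, [-0.065, 0, 2.84], [0, -3.05, 0]], [1, [-0.065, 0, 2.84], [0, -3.05, 0]], [1, [-0.065, 0, 2.84], [0, -3.05, 0]]])

```text
clock: 7.15
eef_pos: [560.4, -119.5, 231.4]
tool_rot: [-1.571, -0.001, -0.007]
force: [-0.1, -1.0, -0.2]
width: 85.6
```

```bash
python3 - <<'E'
from h import *
np.set_printoptions(precision=3,suppress=True)
im=ctrl.get_image('wrist');save(im,'w2.png')
for t in ['well_floor','cap_center','canister_base','stand']:
    for r in ctrl.mark_of(im,t)[:1]:
        c=np.array(r['centre'])*[560,420]; print(t,r['conf'],c,atz(im,*c,{'cap_center':112.5,'canister_base':45,'well_floor':10}.get(t,0)))
E
```

```text
well_floor 0.7 [240.912 193.704] [ 518.81  -142.445   10.   ]
```

View pics/w2.png

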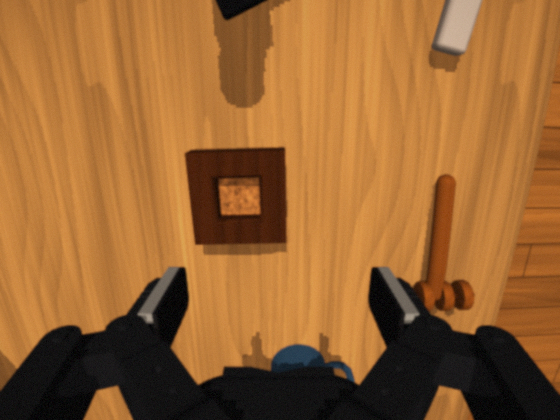

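```bash
python3 - <<'E'
from h import *
np.set_printoptions(precision=2,suppress=True)
im=ctrl.get_image('wrist'); g=im['img']
cv2.imwrite('pics/w2z.png',cv2.resize(g[135:265,170:305,::-1],None,fx=5,fy=5,interpolation=cv2.INTER_CUBIC))
w=np.array([atz(im,*c,28) for c in [(188,152),(285,148),(286,243),(196,244)]]);print(w,w.mean(0),[np.degrees(np.arctan2(*(w[i]-w[i-1])[1::-1])) for i in range(4)],[np.linalg.norm(w[i]-w[i-1]) for i in range(4)])
w=np.array([atz(im,*c,28) for c in [(217,177),(262,175),(262,217),(221,217)]]);print(w,w.mean(0),[np.linalg.norm(w[i]-w[i-1]) for i in range(4)])
print(atz(im,241,196,10)); p,R=tp(); print(p,ctrl.read_state()['tool_rot'],plan(p,R,[515,101,230],np.radians(24),8))
E
```

```text
[[ 465.05  -91.41   28.  ]
 [ 570.47  -88.41   28.  ]
 [ 571.33 -200.64   28.  ]
 [ 463.85 -201.02   28.  ]] [ 517.68 -145.37   28.  ] [np.float64(89.3743703206297), np.float64(1.629059061044834), np.float64(-89.5631643751067), np.float64(-179.79893642753336)] [np.float64(109.62064534149158), np.float64(105.46523995027142), np.float64(112.23844685914912), np.float64(107.47595433020163)]
[[ 494.84 -119.6    28.  ]
 [ 544.92 -117.91   28.  ]
 [ 543.65 -167.42   28.  ]
 [ 496.18 -166.95   28.  ]] [ 519.9  -142.97   28.  ] [np.float64(47.368747196936454), np.float64(50.106013621325104), np.float64(49.52663809949221), np.float64(47.476242031422125)]
[ 518.33 -147.18   10.  ]
[ 559.96 -121.86  231.3 ] [-1.57  0.   -0.01] (array([-0.06,  0.01,  2.86]), array([ 0.01, -3.08, -0.  ]))
```

View pics/w2z.png

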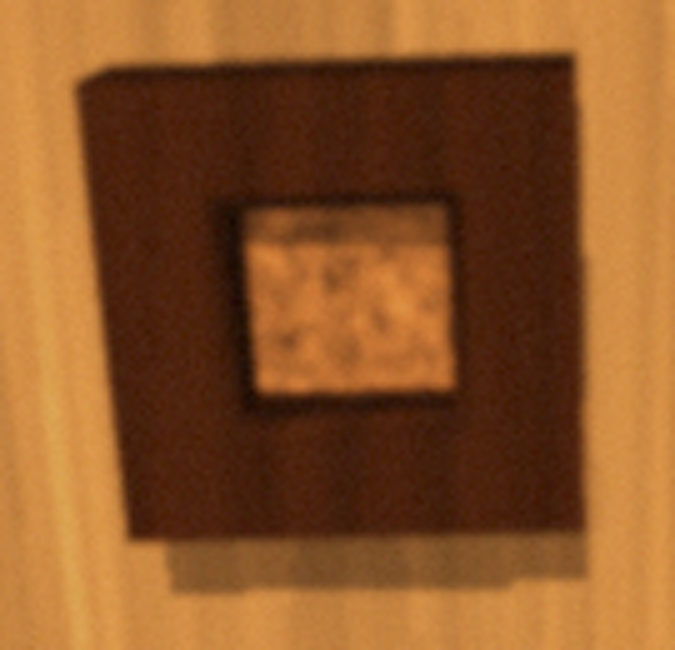

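>>> play_rows(rows=[[1, [-0.06, 0, 2.84], [0, -3.07, 0]], [1, [-0.06, 0, 2.84], [0, -3.07, 0]], [1, [-0.06, 0, 2.84], [0, -3.07, 0]], [1, [-0.06, 0, 2.84], [0, -3.07, 0]], [1, [-0.06, 0, 2.84], [0, -3.07, 0]], [1, [-0.06, 0, 2.84], [0, -3.07, 0]], [1, [-0.06, 0, 2.84], [0, -3.07, 0]], [1, [-0.06, 0, 2.84], [0, -3.07, 0]]])

```text
clock: 8.25
eef_pos: [515.6, 100.3, 231.3]
tool_rot: [-1.571, -0.0, 0.419]
force: [0.7, 0.8, 0.7]
width: 85.7
```

```bash
python3 - <<'E'
from h import *
np.set_printoptions(precision=2,suppress=True)
im=ctrl.get_image('wrist');save(im,'w3.png'); print(im['extrinsics'][:3,3])
for t in ['cap_center','canister_base','stand']:
    for r in ctrl.mark_of(im,t)[:1]:
        c=np.array(r['centre'])*[560,420]; print(t,r['conf'],c,atz(im,*c,{'cap_center':112.5,'canister_base':45,'well_floor':10}.get(t,0)))
p,R=tp(); print(p,ctrl.read_state()['tool_rot'])
E
```

```text
[484.9  174.13 372.64]
cap_center 0.74 [276.02 194.88] [514.48 104.18 112.5 ]
stand 0.64 [301.   171.32] [542.62 112.8    0.  ]
[515.66  99.86 231.34] [-1.57  0.    0.42]
```

View pics/w3.png

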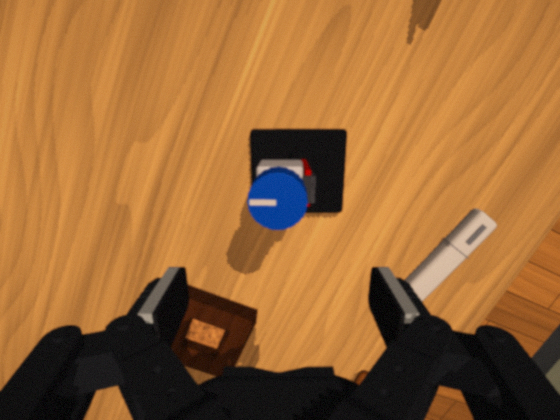

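```bash
python3 - <<'E'
from h import *
from scipy.optimize import minimize
np.set_printoptions(precision=2,suppress=True)
im=ctrl.get_image('wrist'); b=ctrl.get_image('top'); a=ctrl.get_image('side')
t=np.linspace(0,2*np.pi,72,endpoint=False)
def blue(im):
    h=cv2.cvtColor(im['img'],cv2.COLOR_RGB2HSV); m=((h[...,0]>105)&(h[...,0]<130)&(h[...,1]>110)&(h[...,2]>50))
    return m
def mask(im,bx):
    m=blue(im); M=np.zeros(m.shape,np.uint8); s=(slice(bx[2],bx[3]),slice(bx[0],bx[1])); M[s]=m[s]
    n,l,st,_=cv2.connectedComponentsWithStats(M); k=1+np.argmax(st[1:,4]); M=(l==k).astype(np.uint8)
    cs,_=cv2.findContours(M,0,1); H=np.zeros_like(M); cv2.fillPoly(H,[cv2.convexHull(max(cs,key=cv2.contourArea))],1); return H
ms=[(im,mask(im,(230,330,150,245))),(b,mask(b,(205,250,215,255))),(a,mask(a,(270,330,230,280)))]
def pts(x):
    up=np.array([x[3],x[4],1]);up/=np.linalg.norm(up); e1=np.cross(up,[0,1,0]);e1/=np.linalg.norm(e1);e2=np.cross(up,e1)
    c=np.array(x[:3]); ring=25*(np.cos(t)[:,None]*e1+np.sin(t)[:,None]*e2); return np.vstack([c+13*up+ring,c-13*up+ring])
def hull(im,x):
    u=np.array([proj(im,q) for q in pts(x)],np.float32); return cv2.convexHull(u)
def cost(x,S):
    v=0
    for i in S:
        im,m=ms[i]; h=hull(im,x); M=np.zeros(m.shape,np.uint8); ys,xs=np.where(m)
        cv2.fillPoly(M,[np.round(h*256).astype(np.int32)],1,shift=8)
        # soft moments
        mh=cv2.moments(h); c=np.array([mh['m10'],mh['m01']])/mh['m00']; v+=((c-[xs.mean(),ys.mean()])**2).sum()*(20 if i==0 else 20)
        v+=0.05*(mh['m00']-len(xs))**2/100
    return v
for S in ([0],[1],[2],[0,1,2]):
    f=(lambda q:cost([q[0],q[1],113,0,0],S)) 
    r=minimize(f,[515,102],method='Nelder-Mead'); print(S,r.x,r.fun)
    for i in S:
        h=hull(ms[i][0],[*r.x,113,0,0]); print('  area',cv2.contourArea(h),ms[i][1].sum())
r=minimize(lambda q:cost([*q,0,0],[0,1,2]),[515,102,113],method='Nelder-Mead');print(r.x,r.fun)
g=im['img'].copy(); h=hull(im,[*r.x,0,0]); cv2.polylines(g,[np.round(h).astype(np.int32)],True,(255,255,0),1)
cv2.imwrite('pics/w3z.png',cv2.resize(g[120:240,220:360,::-1],None,fx=5,fy=5,interpolation=cv2.INTER_CUBIC))
print(cv2.minAreaRect(np.float32([[251,130],[346,129],[341,212]])),ctrl.read_state()['clock'])
w=np.array([atz(im,*c,12) for c in [(251,130),(346,129),(341,212)]]);print(w,(w[0]+w[2])/2)
E
```

```text
Traceback (most recent call last):
ValueError: attempt to get argmax of an empty sequence
```

```bash
cat > capfit.py <<'E'
from h import *
from scipy.optimize import minimize
t=np.linspace(0,2*np.pi,72,endpoint=False)
def mask(im,bx,smin=110):
    h=cv2.cvtColor(im['img'],cv2.COLOR_RGB2HSV); m=((h[...,0]>105)&(h[...,0]<130)&(h[...,1]>smin)&(h[...,2]>50))
    M=np.zeros(m.shape,np.uint8); s=(slice(bx[2],bx[3]),slice(bx[0],bx[1])); M[s]=m[s]
    n,l,st,_=cv2.connectedComponentsWithStats(M); k=1+np.argmax(st[1:,4]); M=(l==k).astype(np.uint8)
    cs,_=cv2.findContours(M,0,1); H=np.zeros_like(M); cv2.fillPoly(H,[cv2.convexHull(max(cs,key=cv2.contourArea))],1); return H
def hull(im,c):
    c=np.array(c); ring=25*np.stack([np.cos(t),np.sin(t),0*t],1)
    return cv2.convexHull(np.array([proj(im,q) for q in np.vstack([c+[0,0,13]+ring,c-[0,0,13]+ring])],np.float32))
def fit(im,m,z):
    ys,xs=np.where(m)
    def f(q):
        mh=cv2.moments(hull(im,[*q,z])); c=np.array([mh['m10'],mh['m01']])/mh['m00']; return ((c-[xs.mean(),ys.mean()])**2).sum()
    c=atz(im,xs.mean(),ys.mean(),z); r=minimize(f,c[:2],method='Nelder-Mead'); return r.x,cv2.contourArea(hull(im,[*r.x,z])),len(xs)
E
python3 - <<'E'
from capfit import *
np.set_printoptions(precision=2,suppress=True)
im=ctrl.get_image('wrist'); m=mask(im,(230,330,150,245))
for z in (105,113,120): print(z,fit(im,m,z))
x=fit(im,m,113)[0]
g=im['img'].copy(); h=hull(im,[*x,113]); cv2.polylines(g,[np.round(h).astype(np.int32)],True,(255,255,0),1)
cv2.imwrite('pics/w3z.png',cv2.resize(g[120:240,220:360,::-1],None,fx=5,fy=5,interpolation=cv2.INTER_CUBIC))
print(ctrl.read_state()['clock'])
w=np.array([atz(im,*c,12) for c in [(251,130),(346,129),(341,212)]]);print(w,(w[0]+w[2])/2,[np.degrees(np.arctan2(*(w[i]-w[i-1])[1::-1])) for i in (1,2)])
E
```

```text
105 (array([517.66, 100.62]), 2951.4230461083353, 2964)
113 (array([516.68, 102.83]), 3138.396759176976, 2964)
120 (array([515.82, 104.76]), 3317.0091057217214, 2964)
8.65
[[470.43 133.09  12.  ]
 [566.46 177.    12.  ]
 [606.32  87.7   12.  ]] [538.38 110.4   12.  ] [np.float64(24.569314981048226), np.float64(-65.94183254294437)]
```

View pics/w3z.png

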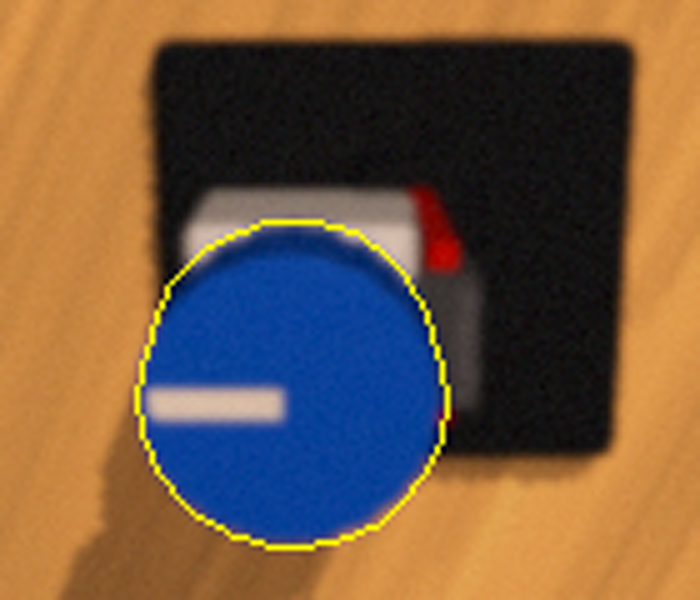

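>>> play_rows(rows=[[1, [0.05, 1.6, 0.1], [0, 0, 0]], [1, [0.05, 1.8, 0.1], [0, 0, 0]], [1, [0.04, 1.8, 0.02], [0, 0, 0]], [1, [0, 1.8, 0], [0, 0, 0]], [1, [0, 1.8, 0], [0, 0, 0]], [1, [0, 1.8, 0], [0, 0, 0]], [1, [0, 1.4, 0], [0, 0, 0]], [1, [0, 1.0, 0], [0, 0, 0]]])

```text
clock: 9.45
eef_pos: [515.7, 102.3, 100.2]
tool_rot: [-1.571, 0.001, 0.418]
force: [0.6, -1.1, 0.6]
width: 85.5
```

```bash
python3 - <<'E'
from capfit import *
np.set_printoptions(precision=2,suppress=True)
im=ctrl.get_image('wrist'); save(im,'w4.png')
s=ctrl.read_state();print(s['clock'],s['eef_pos'],s['tool_rot'],s['force'])
E
```

```text
9.5 [514.97 102.26  99.23] [-1.57  0.    0.42] [ 0.08  0.27 -0.82]
```

View pics/w4.png

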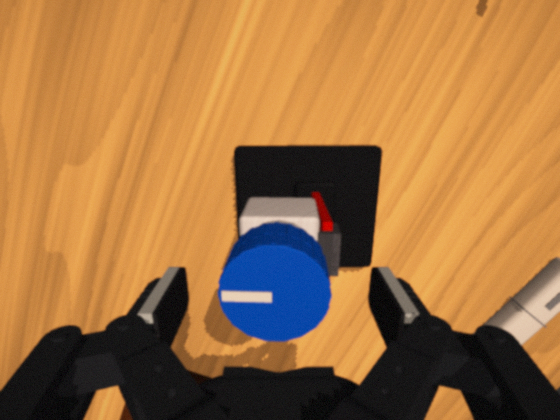

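>>> play_rows(rows=[[1, [0, 0.5, 0], [0, 0, 0]], [1, [0, 0.35, 0], [0, 0, 0]], [0, [0, 0, 0], [0, 0, 0]], [0, [0, 0, 0], [0, 0, 0]], [0, [0, 0, 0], [0, 0, 0]], [0, [0, 0, 0], [0, 0, 0]], [0, [0, 0, 0], [0, 0, 0]], [0, [0, 0, 0], [0, 0, 0]]])

```text
clock: 10.3
eef_pos: [515.8, 103.3, 93.6]
tool_rot: [-1.571, -0.001, 0.42]
force: [-1.6, 0.0, 6.2]
width: 48.5
```

```bash
python3 - <<'E'
from capfit import *
np.set_printoptions(precision=2,suppress=True)
im=ctrl.get_image('wrist'); save(im,'w5.png')
s=ctrl.read_state();print(s)
E
```

```text
{'clock': 10.35, 'qpos': array([-0.02,  0.68, -0.34,  1.98,  0.41,  0.55, -0.23]), 'qd': array([ 0.,  0., -0., -0.,  0.,  0.,  0.]), 'tau': array([ -0.15, -46.85,  -3.57, -11.19,   0.09,  -0.53,   0.  ]), 'eef_pos': array([515.83, 103.37,  93.6 ]), 'tool_rot': array([-1.57, -0.  ,  0.42]), 'force': array([-1.32, -1.1 ,  6.15]), 'torque': array([-0.11,  0.3 , -0.02]), 'width': 48.331654837079896}
```

View pics/w5.png

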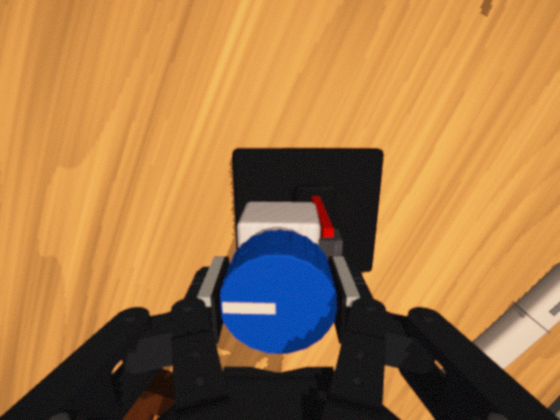

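>>> play_rows(rows=[[0, [0, -0.2, 0], [0, 0, 0]], [0, [0, -0.3, 0], [0, 0, 0]], [0, [0, -0.4, 0], [0, 0, 0]], [0, [0, -0.5, 0], [0, 0, 0]], [0, [0, -0.6, 0], [0, 0, 0]], [0, [0, -1.0, 0], [0, 0, 0]], [0, [0, -1.2, 0], [0, 0, 0]], [0, [0, -0.8, 0], [0, 0, 0]]])

```text
clock: 11.15
eef_pos: [516.2, 103.5, 144.3]
tool_rot: [-1.571, -0.002, 0.42]
force: [0.2, 0.9, -1.6]
width: 48.6
```

```bash
python3 - <<'E'
from capfit import *
np.set_printoptions(precision=2,suppress=True)
im=ctrl.get_image('wrist'); save(im,'w6.png');im=ctrl.get_image('side'); save(im,'s6.png')
cv2.imwrite('pics/s6z.png',cv2.resize(im['img'][170:310,220:400,::-1],None,fx=4,fy=4,interpolation=cv2.INTER_CUBIC))
s=ctrl.read_state();print(s)
E
```

```text
{'clock': 11.25, 'qpos': array([ 0.01,  0.6 , -0.4 ,  1.94,  0.36,  0.67, -0.19]), 'qd': array([-0.  ,  0.02,  0.01,  0.02,  0.01, -0.02, -0.01]), 'tau': array([  0.15, -49.21,  -4.29, -13.84,  -0.05,   0.19,   0.05]), 'eef_pos': array([516.73, 103.66, 144.45]), 'tool_rot': array([-1.57, -0.  ,  0.42]), 'force': array([-0.41, -0.2 , -2.46]), 'torque': array([0.02, 0.03, 0.01]), 'width': 48.44854035724279}
```

View pics/w6.png

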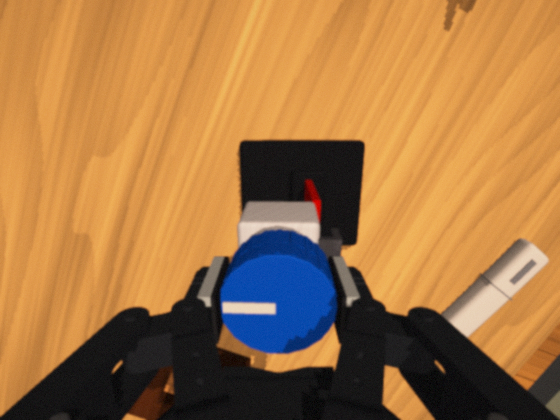

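View pics/s6z.png

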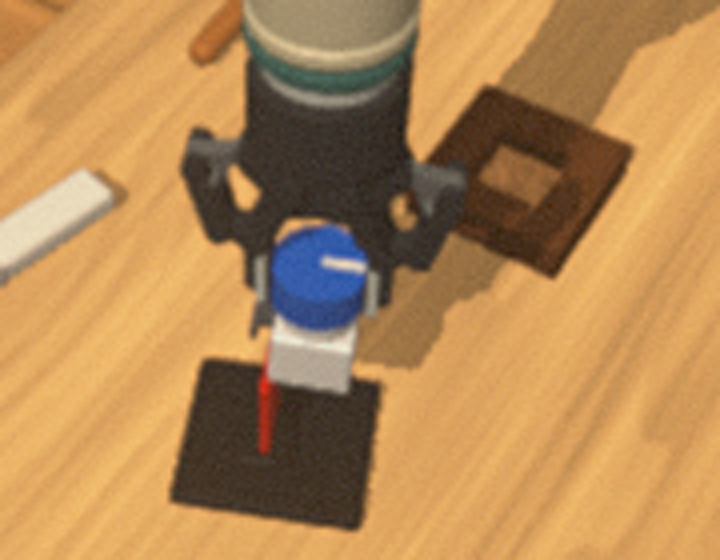

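```bash
python3 - <<'E'
from capfit import *
np.set_printoptions(precision=1,suppress=True)
im=ctrl.get_image('wrist'); p,R=tp()
g=im['img']; cv2.imwrite('pics/w6z.png',cv2.resize(g[180:370,200:360,::-1],None,fx=4,fy=3,interpolation=cv2.INTER_CUBIC))
for d in (17,19,21):
  for tl in (-3,0,3):
    c=p+[0,0,d]; T=Ro.from_matrix(R.as_matrix())*Ro.from_rotvec([np.radians(tl),0,0])
    # tool frame: x jaw, y down, z
    f=lambda x,y,z: proj(im,c+T.apply([x,y,z]))
    print(d,tl,'bottom',f(-22,67.5,22),f(22,67.5,22),'top',f(-22,27.5,22),f(22,27.5,22),'capTop',f(0,-13,0))
E
```

```text
17 -3 bottom [239.3 202.5] [308.1 202.4] top [230.4 221.9] [315.3 221.9] capTop [271.8 302.5]
17 0 bottom [238.9 197.6] [308.4 197.6] top [230. 220.] [315.6 220. ] capTop [271.8 303.9]
17 3 bottom [238.5 192.8] [308.8 192.8] top [229.5 218.3] [316.  218.2] capTop [271.8 305.3]
19 -3 bottom [239.  203.4] [308.4 203.4] top [229.9 223.3] [315.7 223.3] capTop [271.7 305.5]
19 0 bottom [238.6 198.5] [308.7 198.5] top [229.5 221.4] [316.1 221.4] capTop [271.7 306.9]
19 3 bottom [238.1 193.7] [309.1 193.7] top [229.  219.7] [316.5 219.6] capTop [271.7 308.2]
21 -3 bottom [238.6 204.4] [308.7 204.4] top [229.4 224.8] [316.2 224.7] capTop [271.6 308.4]
21 0 bottom [238.2 199.5] [309.  199.4] top [228.9 222.9] [316.6 222.8] capTop [271.7 309.9]
21 3 bottom [237.7 194.6] [309.4 194.6] top [228.4 221.1] [317. 221.] capTop [271.7 311.3]
```

View pics/w6z.png

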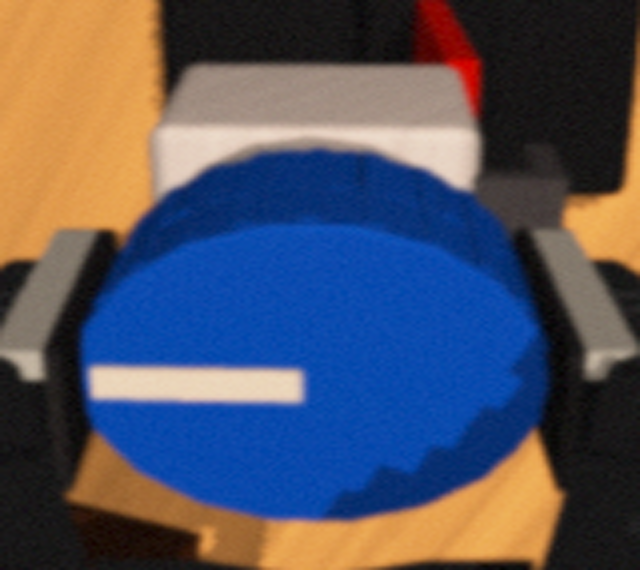

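```bash
python3 - <<'E'
from h import *
np.set_printoptions(precision=3,suppress=True)
p,R=tp(); R=Ro.from_euler('xyz',[-np.pi/2,0,0.42]);print(p,plan(p,R,[513,-146,144.5],np.radians(1),16))
E
```

```text
[516.252 103.438 143.69 ] (array([-0.38 , -0.005, -1.523]), array([-0.   ,  1.442, -0.   ]))
```

>>> play_rows(rows=[[0, [-0.2, 0, -0.76], [0, 0.72, 0]], [0, [-0.38, 0, -1.52], [0, 1.44, 0]], [0, [-0.38, 0, -1.52], [0, 1.44, 0]], [0, [-0.38, 0, -1.52], [0, 1.44, 0]], [0, [-0.38, 0, -1.52], [0, 1.44, 0]], [0, [-0.38, 0, -1.52], [0, 1.44, 0]], [0, [-0.38, 0, -1.52], [0, 1.44, 0]], [0, [-0.38, 0, -1.52], [0, 1.44, 0]]])

```text
clock: 12.1
eef_pos: [526.5, -15.0, 142.8]
tool_rot: [-1.571, -0.0, 0.229]
force: [-0.4, 0.2, -3.1]
width: 48.1
```

>>> play_rows(rows=[[0, [-0.38, 0, -1.52], [0, 1.44, 0]], [0, [-0.38, 0, -1.52], [0, 1.44, 0]], [0, [-0.38, 0, -1.52], [0, 1.44, 0]], [0, [-0.38, 0, -1.52], [0, 1.44, 0]], [0, [-0.38, 0, -1.52], [0, 1.44, 0]], [0, [-0.38, 0, -1.52], [0, 1.44, 0]], [0, [-0.38, 0, -1.52], [0, 1.44, 0]], [0, [-0.38, 0, -1.52], [0, 1.44, 0]]])

```text
clock: 12.9
eef_pos: [513.6, -139.2, 142.8]
tool_rot: [-1.571, -0.0, 0.028]
force: [0.9, 0.3, -2.9]
width: 48.3
```

>>> play_rows(rows=[[0, [-0.19, 0, -0.76], [0, 0.72, 0]], [0, [0, 0.2, 0], [1, 0, 0]], [0, [0, 0.4, 0], [1, 0, 0]], [0, [0, 0.4, 0], [0, 0, 0]], [0, [0, 0.4, 0], [0, 0, 0]], [0, [0, 0.3, 0], [0, 0, 0]], [0, [0, 0.2, 0], [0, 0, 0]], [0, [0, 0, 0], [0, 0, 0]]])

```text
clock: 13.7
eef_pos: [512.0, -144.7, 123.5]
tool_rot: [-1.536, 0.001, 0.019]
force: [-0.5, 0.4, -2.6]
width: 48.4
```

```bash
python3 - <<'E'
from capfit import *
np.set_printoptions(precision=2,suppress=True)
im=ctrl.get_image('wrist'); save(im,'w7.png');b=ctrl.get_image('side')
cv2.imwrite('pics/s7z.png',cv2.resize(b['img'][130:270,270:450,::-1],None,fx=4,fy=4,interpolation=cv2.INTER_CUBIC))
s=ctrl.read_state();print(s)
E
```

```text
{'clock': 13.8, 'qpos': array([ 0.46,  0.64, -0.33,  1.93,  0.27,  0.63, -0.01]), 'qd': array([ 0., -0.,  0., -0., -0., -0., -0.]), 'tau': array([ -0.03, -50.31,  -3.73, -13.21,  -0.1 ,   0.  ,  -0.  ]), 'eef_pos': array([ 512.24, -144.88,  123.87]), 'tool_rot': array([-1.54, -0.  ,  0.02]), 'force': array([ 0.12, -0.91, -2.58]), 'torque': array([-0.08, -0.03, -0.  ]), 'width': 48.557893191529296}
```

View pics/w7.png

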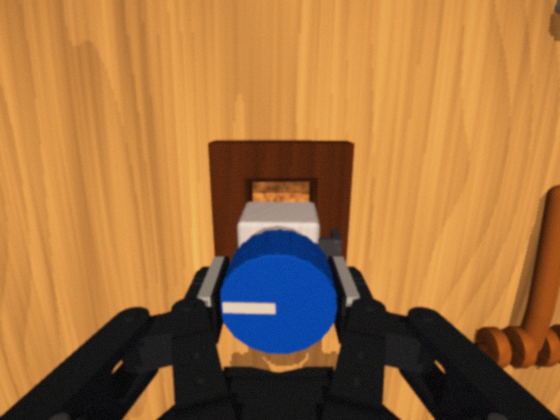

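View pics/s7z.png

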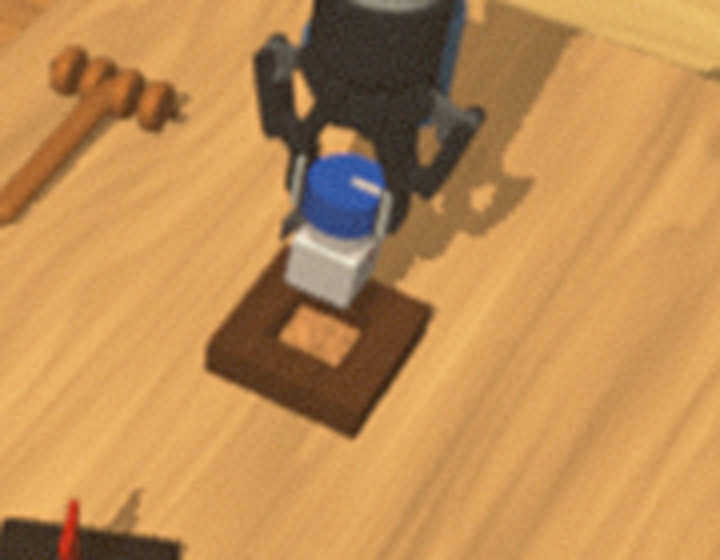

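```bash
python3 - <<'E'
from capfit import *
np.set_printoptions(precision=2,suppress=True)
im=ctrl.get_image('wrist'); g=im['img']
cv2.imwrite('pics/w7z.png',cv2.resize(g[125:265,195:365,::-1],None,fx=4.5,fy=4.2,interpolation=cv2.INTER_CUBIC))
col=g[125:230,280].astype(int); print([(125+i,*c) for i,c in enumerate(col) if i%2==0])
for v in (142,143): print('blk far edge z28',atz(im,281,v,28))
for v in (178,180): print('well far edge z28',atz(im,281,v,28))
for v in (202,203): print('can bottom z73-75',atz(im,281,v,73),atz(im,281,v,75))
p,R=tp();print(p)
E
```

```text
[(125, np.int64(218), np.int64(148), np.int64(73)), (127, np.int64(221), np.int64(151), np.int64(78)), (129, np.int64(216), np.int64(146), np.int64(70)), (131, np.int64(216), np.int64(145), np.int64(71)), (133, np.int64(218), np.int64(151), np.int64(78)), (135, np.int64(218), np.int64(149), np.int64(74)), (137, np.int64(219), np.int64(150), np.int64(78)), (139, np.int64(174), np.int64(111), np.int64(53)), (141, np.int64(77), np.int64(40), np.int64(16)), (143, np.int64(75), np.int64(34), np.int64(8)), (145, np.int64(83), np.int64(40), np.int64(22)), (147, np.int64(82), np.int64(36), np.int64(14)), (149, np.int64(83), np.int64(36), np.int64(13)), (151, np.int64(79), np.int64(34), np.int64(13)), (153, np.int64(78), np.int64(32), np.int64(11)), (155, np.int64(79), np.int64(35), np.int64(20)), (157, np.int64(77), np.int64(32), np.int64(12)), (159, np.int64(83), np.int64(37), np.int64(18)), (161, np.int64(80), np.int64(38), np.int64(13)), (163, np.int64(83), np.int64(39), np.int64(19)), (165, np.int64(80), np.int64(33), np.int64(14)), (167, np.int64(77), np.int64(33), np.int64(10)), (169, 
[... 1195 characters left out ...]
(132)), (217, np.int64(166), np.int64(147), np.int64(133)), (219, np.int64(165), np.int64(144), np.int64(135)), (221, np.int64(184), np.int64(163), np.int64(147)), (223, np.int64(227), np.int64(208), np.int64(190)), (225, np.int64(215), np.int64(194), np.int64(177)), (227, np.int64(164), np.int64(144), np.int64(133)), (229, np.int64(93), np.int64(95), np.int64(121))]
blk far edge z28 [515.9 -89.3  28. ]
blk far edge z28 [515.92 -90.04  28.  ]
well far edge z28 [ 516.47 -116.54   28.  ]
well far edge z28 [ 516.51 -118.1    28.  ]
can bottom z73-75 [ 516.16 -123.17   73.  ] [ 516.13 -122.62   75.  ]
can bottom z73-75 [ 516.17 -123.83   73.  ] [ 516.14 -123.27   75.  ]
[ 512.32 -144.98  123.97]
```

View pics/w7z.png

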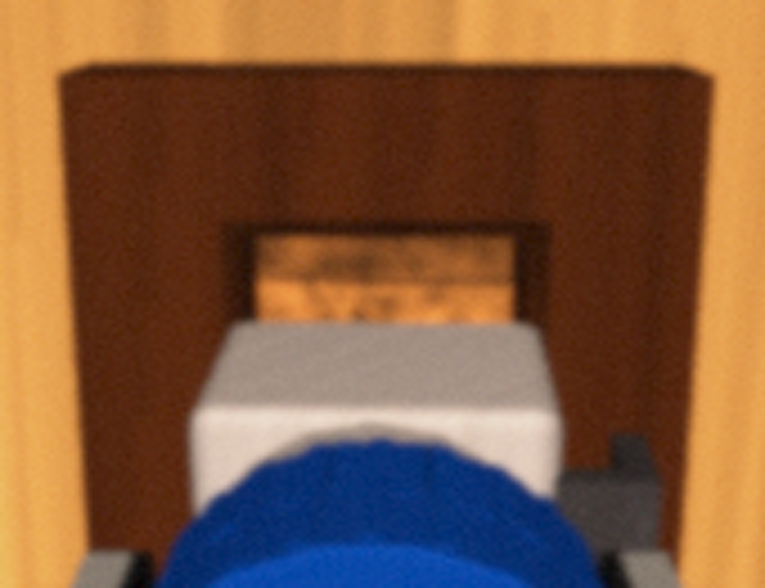

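>>> play_rows(rows=[[0, [0, 0.4, -0.014], [0, 0, 0]], [0, [0, 0.6, -0.021], [0, 0, 0]], [0, [0, 0.6, -0.021], [0, 0, 0]], [0, [0, 0.6, -0.021], [0, 0, 0]], [0, [0, 0.6, -0.021], [0, 0, 0]], [0, [0, 0.6, -0.021], [0, 0, 0]], [0, [0, 0.6, -0.021], [0, 0, 0]], [0, [0, 0.4, -0.014], [0, 0, 0]]])

```text
clock: 14.65
eef_pos: [511.9, -145.0, 79.1]
tool_rot: [-1.536, 0.001, 0.018]
force: [0.1, 0.3, -2.0]
width: 48.3
```

```bash
python3 - <<'E'
from capfit import *
np.set_printoptions(precision=2,suppress=True)
im=ctrl.get_image('wrist'); g=im['img']
cv2.imwrite('pics/w8z.png',cv2.resize(g[125:265,195:365,::-1],None,fx=4.5,fy=4.2,interpolation=cv2.INTER_CUBIC))
b=ctrl.get_image('side')
cv2.imwrite('pics/s8z.png',cv2.resize(b['img'][130:270,270:450,::-1],None,fx=4,fy=4,interpolation=cv2.INTER_CUBIC))
s=ctrl.read_state();print(s['eef_pos'],s['tool_rot'],s['force'])
E
```

```text
[ 511.73 -144.97   79.14] [-1.54  0.    0.02] [-0.01 -0.73 -2.65]
```

View pics/w8z.png

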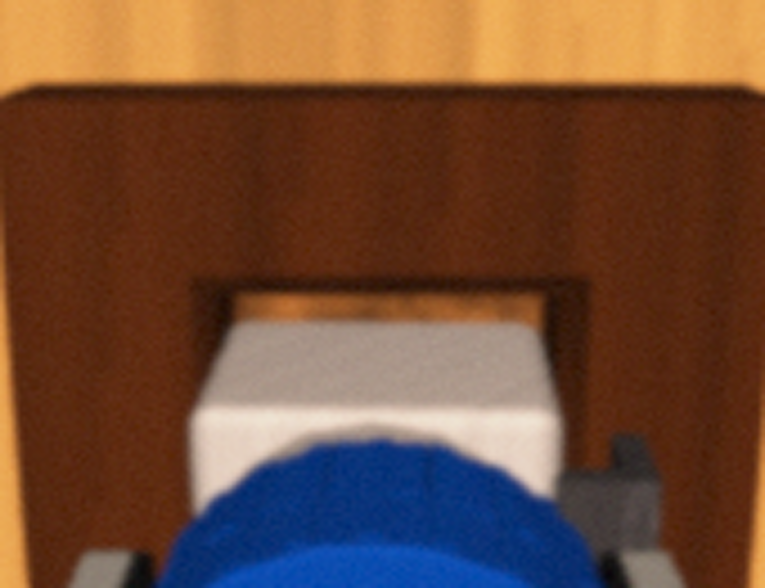

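View pics/s8z.png

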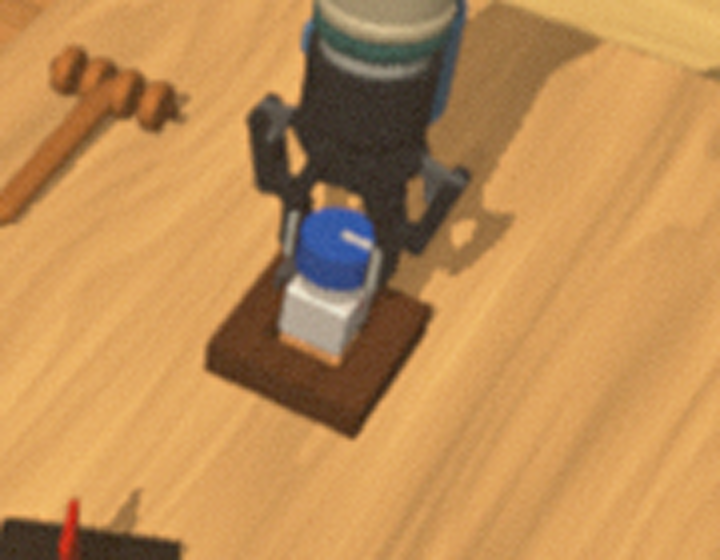

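```bash
python3 - <<'E'
from capfit import *
np.set_printoptions(precision=2,suppress=True)
im=ctrl.get_image('wrist')
print(atz(im,281,146.5,28),atz(im,281,192.5,28),atz(im,281,201.7,29.5))
E
```

```text
[514.87 -88.35  28.  ] [ 515.46 -117.12   28.  ] [ 515.56 -122.74   29.5 ]
```

>>> play_rows(rows=[[0, [0, 0.25, -0.009], [0, 0, 0]], [0, [0, 0.25, -0.009], [0, 0, 0]], [0, [0, 0.25, -0.009], [0, 0, 0]], [0, [0, 0.25, -0.009], [0, 0, 0]], [0, [0, 0.25, -0.009], [0, 0, 0]], [0, [0, 0.25, -0.009], [0, 0, 0]], [0, [0, 0.2, -0.007], [0, 0, 0]], [0, [0, 0.1, -0.003], [0, 0, 0]]])

```text
clock: 15.6
eef_pos: [512.2, -145.1, 61.6]
tool_rot: [-1.536, -0.0, 0.018]
force: [-0.3, 0.7, -0.4]
width: 48.4
```

```bash
python3 - <<'E'
from capfit import *
np.set_printoptions(precision=2,suppress=True)
im=ctrl.get_image('wrist'); g=im['img']
cv2.imwrite('pics/w9z.png',cv2.resize(g[125:265,195:365,::-1],None,fx=4.5,fy=4.2,interpolation=cv2.INTER_CUBIC))
s=ctrl.read_state();print(s['eef_pos'],s['tool_rot'],s['force'],s['torque'])
E
```

```text
[ 512.34 -145.     61.63] [-1.54 -0.    0.02] [-0.33  0.24 -2.1 ] [-0.01 -0.01 -0.01]
```

View pics/w9z.png

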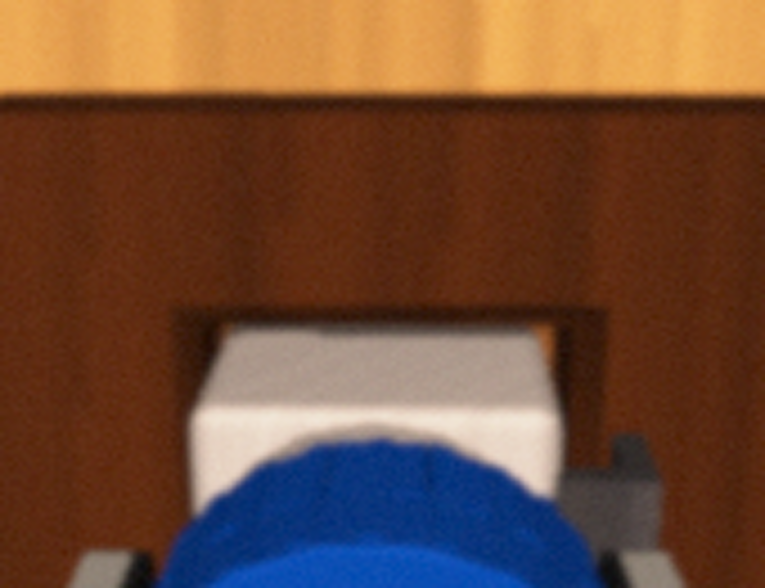

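>>> play_rows(rows=[[0, [0, 0.08, -0.003], [0, 0, 0]], [0, [0, 0.08, -0.003], [0, 0, 0]], [0, [0, 0.08, -0.003], [0, 0, 0]], [0, [0, 0.06, -0.002], [0, 0, 0]], [0, [0, 0, 0], [0, 0, 0]], [0, [0, 0, 0], [0, 0, 0]], [0, [0, 0, 0], [0, 0, 0]], [0, [0, 0, 0], [0, 0, 0]]])

```text
clock: 16.45
eef_pos: [513.0, -144.3, 60.3]
tool_rot: [-1.536, -0.002, 0.019]
force: [-2.1, 2.1, 11.2]
width: 48.3
```

>>> play_rows(rows=[[1, [0, 0, 0], [0, 0, 0]], [1, [0, 0, 0], [0, 0, 0]], [1, [0, 0, 0], [0, 0, 0]], [1, [0, 0, 0], [0, 0, 0]], [1, [0, 0, 0], [0, 0, 0]], [1, [0, 0, 0], [-1, 0, 0]], [1, [0, 0, 0], [-1, 0, 0]], [1, [0, 0, 0], [0, 0, 0]]])

```text
clock: 17.25
eef_pos: [512.3, -143.9, 58.9]
tool_rot: [-1.571, -0.0, 0.02]
force: [-0.6, 0.3, 0.3]
width: 85.5
```

```bash
python3 - <<'E'
from capfit import *
np.set_printoptions(precision=2,suppress=True)
im=ctrl.get_image('wrist'); g=im['img']; save(im,'w10.png')
b=ctrl.get_image('side')
cv2.imwrite('pics/s10z.png',cv2.resize(b['img'][130:270,270:450,::-1],None,fx=4,fy=4,interpolation=cv2.INTER_CUBIC))
s=ctrl.read_state();print(s['eef_pos'],s['tool_rot'],s['force'],s['torque'])
E
```

```text
[ 512.23 -144.64   58.86] [-1.57 -0.    0.02] [-0.09  0.49 -0.38] [-0.03 -0.01 -0.03]
```

View pics/w10.png

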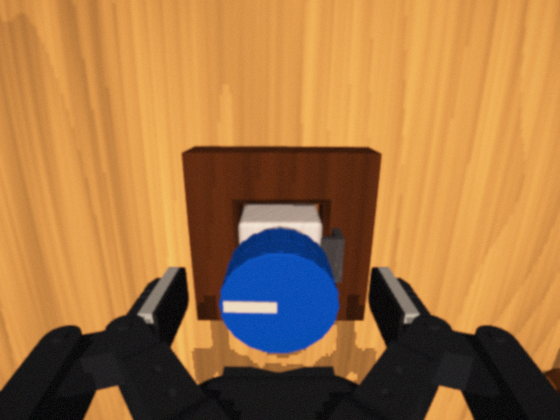

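View pics/s10z.png

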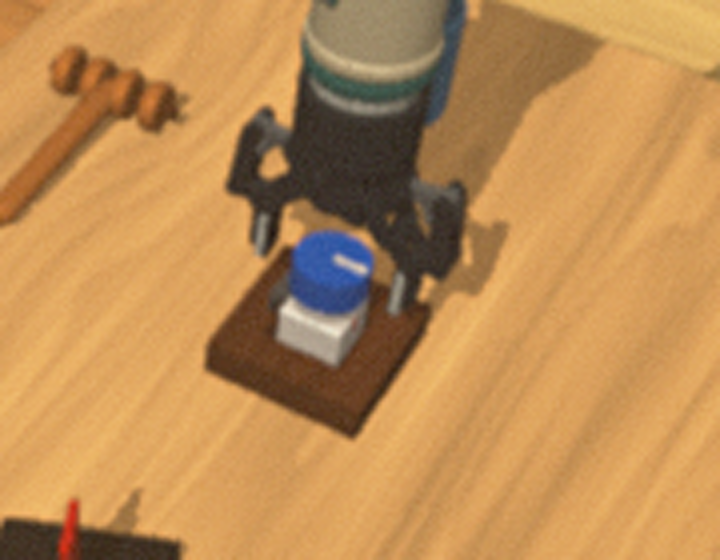

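>>> play_rows(rows=[[0, [0, 0, 0], [0, 0, 0]], [0, [0, 0, 0], [0, 0, 0]], [0, [0, 0, 0], [0, 0, 0]], [0, [0, 0, 0], [0, 0, 0]], [0, [0, 0, 0], [0, 0, 0]], [0, [0, 0, 0], [0, 0, 0]], [0, [0, 0, 0], [0, 0, 0]], [0, [0, 0, 0], [0, 0, 0]]])

```text
clock: 18.15
eef_pos: [512.4, -145.3, 59.1]
tool_rot: [-1.571, -0.001, 0.018]
force: [-0.2, 0.0, 5.1]
width: 48.1
```

```bash
python3 - <<'E'
from capfit import *
np.set_printoptions(precision=2,suppress=True)
im=ctrl.get_image('wrist'); g=im['img']; save(im,'w11.png')
s=ctrl.read_state();print(s)
E
```

```text
{'clock': 18.2, 'qpos': array([ 0.38,  0.73, -0.23,  1.98,  0.35,  0.47, -0.09]), 'qd': array([ 0., -0., -0., -0., -0., -0., -0.]), 'tau': array([ -0.16, -48.77,  -2.42,  -9.19,  -0.01,  -0.16,   0.01]), 'eef_pos': array([ 512.4 , -145.34,   59.08]), 'tool_rot': array([-1.57, -0.  ,  0.02]), 'force': array([-0.45, -0.04,  5.64]), 'torque': array([-0.04,  0.11, -0.02]), 'width': 48.171627161986606}
```

View pics/w11.png

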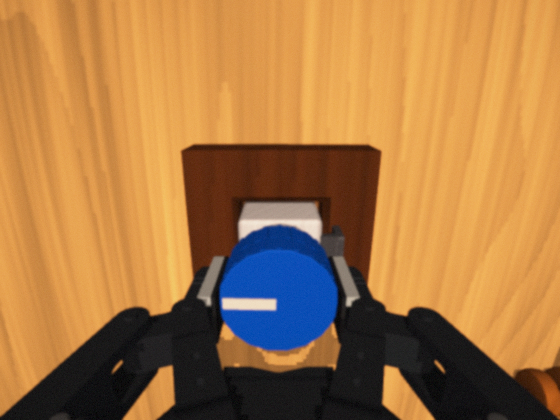

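>>> play_rows(rows=[[0, [0, 0, 0], [0, -3, 0]], [0, [0, 0, 0], [0, -5, 0]], [0, [0, 0, 0], [0, -5, 0]], [0, [0, 0, 0], [0, -5, 0]], [0, [0, 0, 0], [0, -5, 0]], [0, [0, 0, 0], [0, -5, 0]], [0, [0, 0, 0], [0, -5, 0]], [0, [0, 0, 0], [0, -5, 0]]])

```text
clock: 19.0
eef_pos: [513.6, -145.7, 59.1]
tool_rot: [-1.573, -0.002, 0.683]
force: [2.2, -0.5, 2.4]
width: 48.7
```

```bash
python3 - <<'E'
from capfit import *
np.set_printoptions(precision=2,suppress=True)
im=ctrl.get_image('wrist'); g=im['img']; save(im,'w12.png')
s=ctrl.read_state();print(s)
E
```

```text
{'clock': 19.05, 'qpos': array([ 0.49,  0.75, -0.41,  1.97,  0.57,  0.53,  0.37]), 'qd': array([-0.01, -0.01,  0.03,  0.  , -0.04, -0.01, -0.12]), 'tau': array([ -0.46, -48.88,  -5.06,  -7.67,  -0.13,   0.39,   0.18]), 'eef_pos': array([ 513.63, -145.74,   59.12]), 'tool_rot': array([-1.57, -0.  ,  0.69]), 'force': array([ 2.71, -1.19,  4.18]), 'torque': array([-0.33, -0.29, -0.14]), 'width': 48.46146449376208}
```

View pics/w12.png

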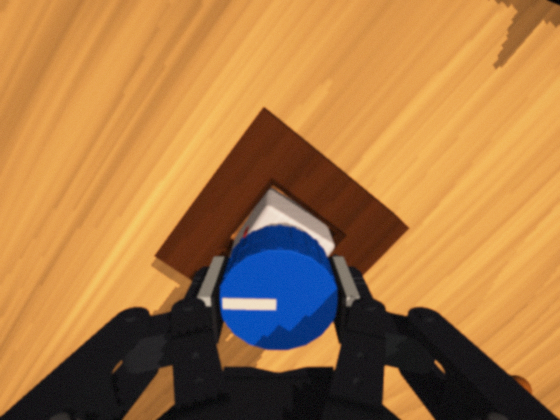

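>>> play_rows(rows=[[0, [0, 0, 0], [0, -5, 0]], [0, [0, 0, 0], [0, -5, 0]], [0, [0, 0, 0], [0, -5, 0]], [0, [0, 0, 0], [0, -5, 0]], [0, [0, 0, 0], [0, -5, 0]], [0, [0, 0, 0], [0, -5, 0]], [0, [0, 0, 0], [0, -5, 0]], [0, [0, 0, 0], [0, -5, 0]]])

```text
clock: 19.85
eef_pos: [514.3, -145.3, 59.3]
tool_rot: [-1.575, -0.001, 1.38]
force: [3.7, -1.3, 1.9]
width: 48.7
```

```bash
python3 - <<'E'
from capfit import *
np.set_printoptions(precision=2,suppress=True)
im=ctrl.get_image('wrist'); g=im['img']; save(im,'w13.png')
cv2.imwrite('pics/w13z.png',cv2.resize(g[125:265,195:365,::-1],None,fx=4.5,fy=4.2,interpolation=cv2.INTER_CUBIC))
s=ctrl.read_state();print(s)
E
```

```text
{'clock': 19.9, 'qpos': array([ 0.6 ,  0.79, -0.59,  1.97,  0.77,  0.61,  0.88]), 'qd': array([-0.01, -0.01,  0.03,  0.  , -0.03, -0.01, -0.13]), 'tau': array([ -0.09, -48.59,  -7.07,  -6.5 ,  -0.33,   0.87,   0.19]), 'eef_pos': array([ 514.27, -145.27,   59.21]), 'tool_rot': array([-1.57, -0.  ,  1.38]), 'force': array([ 4.52, -0.98,  5.26]), 'torque': array([-0.22, -0.74, -0.15]), 'width': 48.34974353187056}
```

View pics/w13.png

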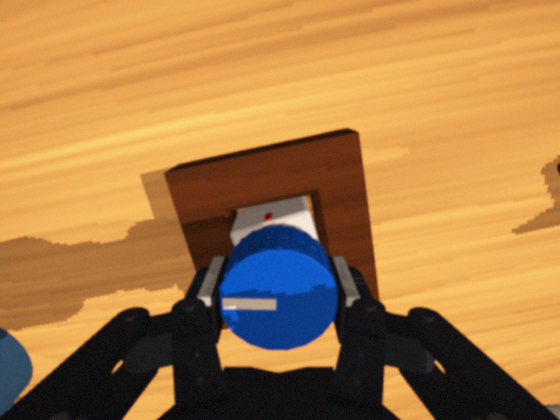

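View pics/w13z.png

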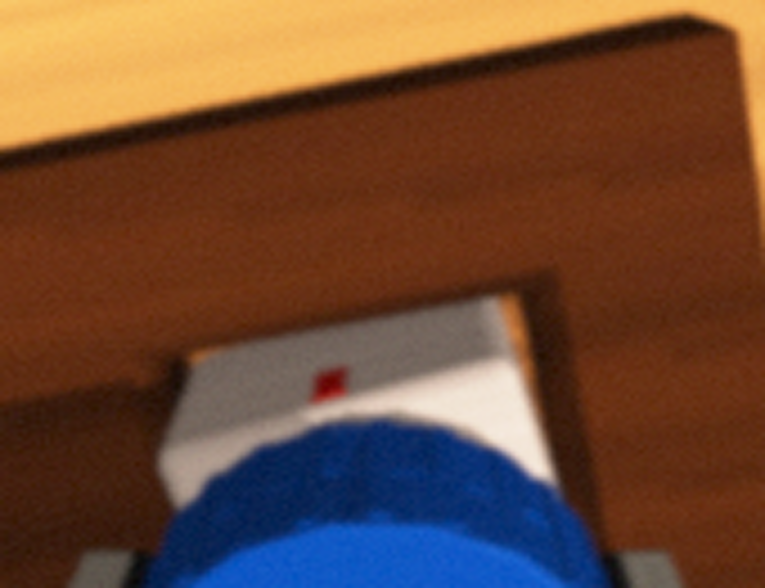

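```bash
cat > yaws.py <<'E'
from h import *
def yaw(im,a,b,z):
    A=atz(im,*a,z);B=atz(im,*b,z); d=B-A; return np.degrees(np.arctan2(d[1],d[0])),np.linalg.norm(d)
E
python3 - <<'E'
from yaws import *
im=ctrl.get_image('wrist'); f=lambda x,y:(195+x/4.5,125+y/4.2)
print('block top far',yaw(im,f(0,165),f(690,30),28),'chamfer',yaw(im,f(185,352),f(555,270),28))
print('can top edge',yaw(im,f(165,445),f(505,355),50),'bottom vis',yaw(im,f(200,358),f(500,297),28))
im2=cv2.imread('pics/w11.png'); s=ctrl.read_state(); print(s['clock'],s['torque'],s['tool_rot'])
E
```

```text
block top far (np.float64(91.04624353084797), np.float64(84.92373964585866)) chamfer (np.float64(93.2243096123741), np.float64(48.13407418593579))
can top edge (np.float64(96.12264978870957), np.float64(40.11704736145463)) bottom vis (np.float64(92.14915528278712), np.float64(39.03841492554794))
19.95 [-0.22564469 -0.83686674 -0.13789261] [-1.57437119e+00 -1.24539946e-03  1.37781997e+00]
```

>>> play_rows(rows=[[0, [0, 0, 0], [0, -4, 0]], [0, [0, 0, 0], [0, -4, 0]], [0, [0, 0, 0], [0, -3, 0]], [0, [0, 0, -0.05], [0, 0, 0]], [0, [0, 0, -0.05], [0, 0, 0]], [0, [0, 0, -0.05], [0, 0, 0]], [0, [0, 0, 0], [0, 0, 0]], [0, [0, 0, 0], [0, 0, 0]]])

```text
clock: 20.75
eef_pos: [514.3, -145.0, 59.2]
tool_rot: [-1.572, 0.0, 1.568]
force: [2.9, -1.4, 5.8]
width: 48.0
```

```bash
python3 - <<'E'
from capfit import *
np.set_printoptions(precision=2,suppress=True)
im=ctrl.get_image('wrist'); g=im['img']; save(im,'w14.png')
cv2.imwrite('pics/w14z.png',cv2.resize(g[125:265,195:365,::-1],None,fx=4.5,fy=4.2,interpolation=cv2.INTER_CUBIC))
s=ctrl.read_state();print(s)
for t in ['seal']:
    print([ (r['conf'],r['centre']) for r in ctrl.mark_of(im,'cap_center')])
E
```

```text
{'clock': 20.8, 'qpos': array([ 0.63,  0.81, -0.64,  1.97,  0.81,  0.64,  1.03]), 'qd': array([ 0.,  0.,  0.,  0., -0.,  0., -0.]), 'tau': array([ -0.01, -47.65,  -7.44,  -6.62,  -0.33,   0.76,   0.11]), 'eef_pos': array([ 514.28, -145.07,   59.23]), 'tool_rot': array([-1.57,  0.  ,  1.57]), 'force': array([ 3.36, -0.28,  5.62]), 'torque': array([-0.06, -0.66, -0.1 ]), 'width': 48.48729964938841}
[(0.56, [0.4932, 0.6771])]
```

View pics/w14z.png

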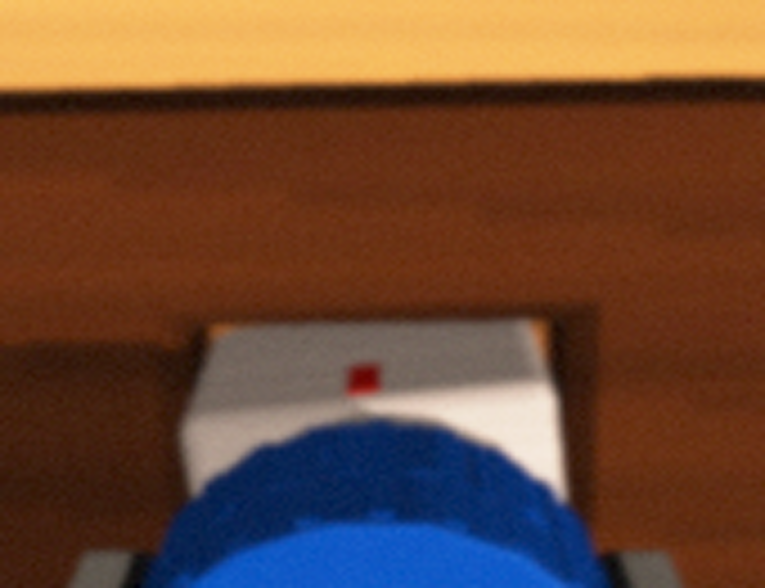

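>>> play_rows(rows=[[0, [0, -0.15, -0.05], [0, 0, 0]], [0, [0, -0.2, 0], [0, 0, 0]], [0, [0, -0.2, 0], [0, 0, 0]], [0, [0, -0.2, 0], [0, 0, 0]], [0, [0, -0.1, 0], [0, 0, 0]], [0, [0, 0, 0], [0, 0, 0]], [0, [0, 0, 0], [0, 0, 0]], [0, [0, 0, 0], [0, 0, 0]]])

```text
clock: 21.65
eef_pos: [514.1, -145.0, 67.3]
tool_rot: [-1.571, -0.0, 1.571]
force: [0.0, 0.3, -0.6]
width: 48.2
```

```bash
python3 - <<'E'
from capfit import *
np.set_printoptions(precision=2,suppress=True)
im=ctrl.get_image('wrist'); g=im['img']; save(im,'w15.png')
cv2.imwrite('pics/w15z.png',cv2.resize(g[125:265,195:365,::-1],None,fx=4.5,fy=4.2,interpolation=cv2.INTER_CUBIC))
s=ctrl.read_state();print(s)
E
```

```text
{'clock': 21.7, 'qpos': array([ 0.64,  0.8 , -0.65,  1.96,  0.79,  0.66,  1.04]), 'qd': array([ 0.,  0.,  0.,  0., -0., -0.,  0.]), 'tau': array([  0.37, -51.35,  -8.31,  -9.79,   0.06,   0.24,  -0.  ]), 'eef_pos': array([ 514.09, -145.03,   67.27]), 'tool_rot': array([-1.57, -0.  ,  1.57]), 'force': array([ 0.01,  0.76, -0.95]), 'torque': array([ 0.16, -0.12, -0.  ]), 'width': 48.20613834944682}
```

View pics/w15z.png

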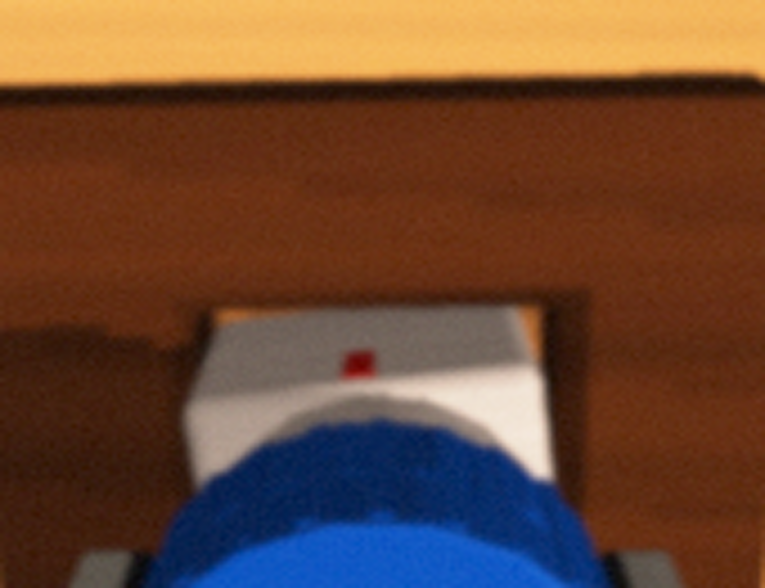

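>>> play_rows(rows=[[0, [0, -0.2, 0], [0, 0, 0]], [0, [0, -0.3, 0], [0, 0, 0]], [0, [0, -0.4, 0], [0, 0, 0]], [0, [0, -0.4, 0], [0, 0, 0]], [0, [0, -0.3, 0], [0, 0, 0]], [0, [0, -0.1, 0], [0, 0, 0]], [0, [0, 0, 0], [0, 0, 0]], [0, [0, 0, 0], [0, 0, 0]]])

```text
clock: 22.5
eef_pos: [514.0, -145.2, 84.2]
tool_rot: [-1.571, 0.0, 1.571]
force: [-0.2, 0.7, -0.5]
width: 48.2
```

```bash
python3 - <<'E'
from capfit import *
np.set_printoptions(precision=2,suppress=True)
im=ctrl.get_image('wrist'); g=im['img']; save(im,'w16.png')
b=ctrl.get_image('side')
cv2.imwrite('pics/s16z.png',cv2.resize(b['img'][130:270,270:450,::-1],None,fx=4,fy=4,interpolation=cv2.INTER_CUBIC))
s=ctrl.read_state();print(s)
E
```

```text
{'clock': 22.6, 'qpos': array([ 0.66,  0.77, -0.68,  1.95,  0.76,  0.69,  1.07]), 'qd': array([-0., -0.,  0., -0.,  0., -0.,  0.]), 'tau': array([  0.02, -50.68,  -8.83, -10.71,   0.01,   0.  ,  -0.  ]), 'eef_pos': array([ 514.01, -145.11,   84.16]), 'tool_rot': array([-1.57, -0.  ,  1.57]), 'force': array([-0.01,  0.09, -0.38]), 'torque': array([ 0.02, -0.02,  0.02]), 'width': 48.001739325057976}
```

View pics/w16.png

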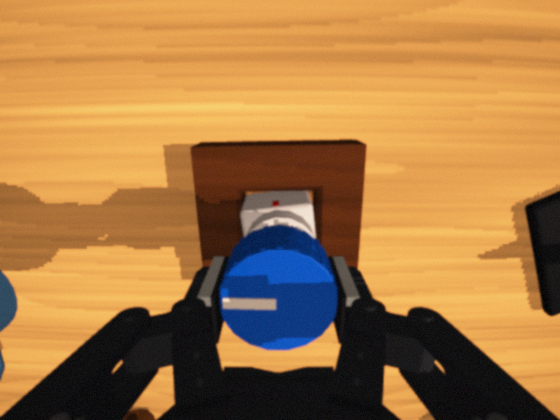

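View pics/s16z.png

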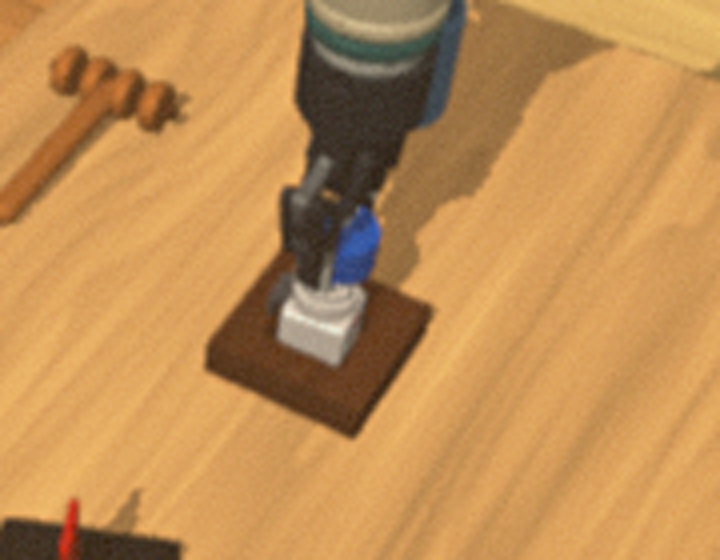

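```bash
python3 -c "
from cell import ctrl
print(ctrl.finish_job()); s=ctrl.read_state(); print(s['clock'],s['eef_pos'],s['force'])"
```

```text
the job is handed in; nothing more can be done
None
the job is handed in; nothing more can be done
```

The canister is standing in the square well with its cap off, and the gripper is holding the cap level about 25 mm above where it sat. I handed the job in at about 22.6 s; `finish_job` gives no verdict.

**What I did**
- I lifted the canister off the peg by its cap, squared it to the block and lowered it until it touched the well floor, at about 11 N.
- I then let go so it could settle level and gripped the cap again with the tool upright.
- I turned the tool about 1.55 rad anticlockwise and raised it straight up 25 mm.

**Last checks**
- **Canister:** the side and wrist pictures show it still standing in the well.
- **Cap:** it stayed in the jaws, with a finger opening of about 48 mm. The tool was upright and the force on it was about zero, so the cap had come off freely and clear of the neck.

**Less certain**
- **Seal angle:** I estimated it from pictures at about 1.4 to 1.5 rad. That allows for the canister turning about 4° in the well and for the 0.1 rad play.
- **Cameras:** the wrist camera's calibration was about 7 pixels off sideways, so I aligned over the well by comparing positions within the picture.
- **Tilt:** the first grip held the canister about 2 to 3° off vertical. I partly corrected this by tilting the tool 2°, and the regrip removed the rest.
- **Bystanders:** the arm met no unexpected force. I did not measure the four bystanders again at the end.

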